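Index the vial carousel to the red-capped vial and lock it

TASK

Turn the vial carousel smoothly, so that no vial tips over, by pushing the spokes on its rim until the red-capped vial faces front, at the pin guide; then take the orange-headed index pin from its stand, stand it in the guide's hole and gently nudge the rim, feeling for the notch, until the pin drops fully home and locks the carousel. Let go and leave it like that. Do not touch the vials, never push or press on the carousel or the pin with more than 25 N, and leave the other things on the bench where they are.

Things in the scene. Friction and masses are not known exactly. Their poses are not given: they have to be found in the camera images.
- carousel: The carousel's fixed white foot (radius 100 mm, under the turning plate). Origin on the vertical turning axis at bench level, z up; its -x axis points to the front, roughly towards the robot, where the pin guide stands. A grey plate (radius 124 mm, top 30 mm above the bench) turns on it, more than a full turn both ways, and stays where it is left.
- spindle: The spindle with all that turns: plate, wells, index ring, spokes. Its origin is on the axis at bench level; its orientation is of the fixed spindle and does not follow the plate. Six square white wells, 60 degrees apart, 62 mm from the axis, walls up to 50 mm above the bench, one vial in each.
- ring_level (a point): Point on the axis at the height of the top (46 mm above the bench) of the aluminium index ring, radius 90 to 122 mm, outside the wells. The ring has six radial notches, 13.2 mm wide, 16 mm deep, one straight outside each well.
- spoke_level (a point): Point on the axis at the spokes' height (36 mm above the bench). Six level steel spokes, 10 mm thick, midway in angle between the wells, stick out from the rim, 124 to 160 mm from the axis, with a 16 mm black ball at the end (outermost 168 mm). Push these sideways: about 3.5 N turns the plate. Beside and below them, outside the rim, it is free down to the bench, except at the front.
- post_top (a point): Top of the fixed guide post at the front, 74 mm high, 50 mm wide, 189 to 215 mm from the axis; a 50 mm wide, 12 mm high tongue on the bench joins it to the foot, and its 38 mm wide arm (50 to 74 mm above the bench) carries the guide over the ring, as far in as 87 mm from the axis.
- guide_mouth (a point): Centre of the guide hole at its top face, 74 mm above the bench, 106 mm from the axis: a vertical through hole 13.6 mm wide and 24 mm long, with a chamfered mouth (about 4 mm). The index ring's top lies 28 mm under this point and the bottom of a notch 44 mm under it.
- front (a point): The point on the plate's top, 30 mm above the bench and 62 mm from the axis, where the middle of a well is when it faces front and its notch is under the guide hole.
- vial_red: The wanted vial: vial of brown glass, 26 mm diameter, 50 mm tall with its red cap (top 12 mm); origin at the centre of its underside, z up. Not to be touched; tips over if the plate is jerked. Like all the vials it stands loosely in a 37 mm wide well, up to 5.5 mm off its middle, often all vials to the same side, so its place shows the notch's only to within about 10 mm at the ring.
- vial_blue: Another vial of brown glass, 26 mm diameter, 50 mm tall with its blue cap (top 12 mm); origin at the centre of its underside, z up. Not to be touched; tips over if the plate is jerked.
- vial_green: Another vial of brown glass, 26 mm diameter, 50 mm tall with its green cap (top 12 mm); origin at the centre of its underside, z up. Not to be touched; tips over if the plate is jerked.
- vial_white: Another vial of brown glass, 26 mm diameter, 50 mm tall with its white cap (top 12 mm); origin at the centre of its underside, z up. Not to be touched; tips over if the plate is jerked.
- vial_yellow: Another vial of brown glass, 26 mm diameter, 50 mm tall with its yellow cap (top 12 mm); origin at the centre of its underside, z up. Not to be touched; tips over if the plate is jerked.
- vial_black: Another vial of brown glass, 26 mm diameter, 50 mm tall with its black cap (top 12 mm); origin at the centre of its underside, z up. Not to be touched; tips over if the plate is jerked.
- pin: The steel index pin, about 0.1 kg, standing upright in its stand: shank 12 mm diameter, 55 mm long, with a small bevel (about 1 mm) at the foot, and above it an orange cylindrical head of 24 mm diameter, 24 mm tall (79 mm in all). Origin at the centre of its foot, z up to the head. It falls into a notch by its own weight; home, its foot is 30 mm above the bench; resting on the ring, 46 mm.
- pin_tip (a point): The centre of the pin's foot, lowest point of the shank.
- pin_head (a point): The middle of the pin's orange head, where to grip it: 67 mm above the foot.
- pin_stand: Black fixed block, 60 x 60 x 30 mm, with a 17 mm hole in the middle of its top, 25 mm deep, in which the pin stands at the start. Origin at the centre of its underside.
- well_plate: Bystander: clear multi-well plate, 86 x 128 x 16 mm, loose. Origin at the centre of its underside.
- reagent: Bystander: white bottle with red cap, 60 mm diameter, 130 mm tall, loose. Origin at the centre of its underside.
- beaker: Bystander: clear plastic cup, 66 mm diameter at the rim, 80 mm tall, loose. Origin at the centre of its underside.

How it is judged:
By the outcome, as a careful person would: the job done as asked, in the order asked, and still so for the second after the job is handed in, with the robot touching nothing.
It also fails if it takes over 72 s, if anything falls off the work surface, if the arm or the gripper's body presses on something with over 40 N, if the wrist force passes 120 N, or if a joint passes its speed limit or range.

ROBOT

A 6-joint arm with a two-finger parallel gripper is mounted at the origin on the work surface. World frame = base frame: x ahead of the robot, y to its left, z up, the work surface at z = 0. Lengths are in m, angles in degrees, forces in N, time in s.
With the tool pointing down it reaches from about 0.4 to 0.825 m from the base axis. Payload 7 kg.
Tool frame: the origin (TCP) lies on the centre line of the jaws, within the pads' length; the fingertips stand 11 mm ahead of it and the grasp point (between the pads) lies 8 mm behind it; z points along the fingers, y is the direction in which the jaws open and shut (so a half turn about z gives the same grasp; the last joint's range is limited). The gripper opens to 88 mm and grips with 3 to 60 N. Pads are 19 mm wide; open, the fingers measure 130 mm over their backs; the gripper's body (78 mm by 193 mm) begins 47 mm behind the grasp point.
Start: joints at [-57.519, 20.546, 0.682, 0, -70.136, -16.507], TCP at [0.186, -0.649, 0.238] pointing down, gripper open.
Joint ranges: [-176.03, 176.03], [-82.01, 121.73], [-58.28, 71.71], [-173.87, 95.51], [-174.79, -0.11], [-173.66, 173.66]. Speed limits (degrees/s): [136.94, 136.94, 172.46, 180, 180, 180].

INTERFACE

Orientations are given as [roll, pitch, yaw] about the fixed x, y, z axes, in that order (R = Rz(yaw) Ry(pitch) Rx(roll)).
In Python, from plant import ctrl, cams, order gives the robot as it stands.
- The arm moves only by the tool jog_arm, never from a script. Its argument "motion" is a list of rows, each an object with "offset": the shift along the tool's x, y, z in mm, a list of three; "roll": the turn about the tool's z in rad; "hand": the finger opening in mm, from 0 to 87.6. A call has 1 to 20 rows; each row is the pose to reach, as a shift and turn from the pose commanded when the call began, along the tool's axes at that moment; what a row does not reach only later rows make up. A row lasts 1/12 s, in which the tool goes at most 41.7 mm and 7.16 degrees, less where a joint would pass 70% of its speed; a pose out of reach is approached as far as the arm can. A call with a gripper value outside its range is refused whole. The fingers move at their own pace and stop on an object; the grip force is fixed at half the most. Time passes only in rows, so rows that repeat a pose let the fingers close. It gives the time, the measured TCP pose, the force and the opening at its end, in the units of the state.
- ctrl.get_obs(): the state, without advancing time (a new reading comes with each control period).
- cams.snapshot(name): name is "scene" or "top" or "wrist"; returns a dict with "img" (400x640x3 uint8, red, green, blue), "K" (3x3 intrinsics, pixels), "cam_to_world" (4x4, takes a point from camera to world coordinates); the wrist camera has in their place "T_tool_cam" (4x4, takes a point from camera to tool coordinates, whose origin is the TCP and whose axes are the flange's). Camera axes: x right, y down, z forward; pixel columns grow to the right and rows downward; lengths in m; the calibration is good to about 2 mm. A picture is of the moment at which its call begins: read the wrist's pose just before it. There is no depth.
- order.close_job(): hands the job in, once; it reports no verdict.
The state is a dict: "clock": time; "joint_pos": joint angles; "qvel": joint speeds; "tau": joint torques, N m; "tool_pos": TCP position; "orientation": TCP orientation; "force": force on the tool from outside, world axes, zero at the start; "moment": the same for the moment, N m; "opening": finger opening in m.
Only numpy, scipy, OpenCV 4.12 (cv2) and the standard library are available. Lean on these libraries where they do the work, as an engineer would, in place of code of your own. Each camera call takes 0.05 s, during which the arm holds its last target. There are 200 camera calls.

## Working session

There is one attempt and no reset: what is moved stays moved. The work goes in short steps, Python scripts to look and compute and a tool call to move; the robot and the scene stay as the last step left them, time stands still between calls to the robot, and variables do not carry over. Pictures are saved under pics/ and viewed, about 8 in all and at most 12, crops included, and the job is handed in when it is done.

Besides the shell and the picture viewer there is one more tool, called after "Call:" in YAML: its name, and indented under it one key for each argument. jog_arm: Moves the arm, as the interface text tells. Its arguments: {"type":"object","properties":{"motion":{"type":"array"}},"required":["motion"]}

```bash
mkdir -p pics; ls
cat > h.py <<'E'
import numpy as np, cv2
from plant import ctrl, cams, order
from scipy.spatial.transform import Rotation as R
def snap(name,fn=None):
    o=ctrl.get_obs(); s=cams.snapshot(name)
    if name=='wrist':
        T=np.eye(4); T[:3,:3]=R.from_euler('xyz',o['orientation'],degrees=True).as_matrix(); T[:3,3]=o['tool_pos']
        s['cam_to_world']=T@np.array(s['T_tool_cam'])
    if fn: cv2.imwrite('pics/'+fn,s['img'][:,:,::-1])
    return s
def at_z(s,uv,z):
    T=np.array(s['cam_to_world']); uv=np.atleast_2d(uv).astype(float)
    d=(T[:3,:3]@np.linalg.inv(s['K'])@np.c_[uv,np.ones(len(uv))].T).T
    return T[:3,3]+d*((z-T[2,3])/d[:,2])[:,None]
def proj(s,p):
    T=np.linalg.inv(s['cam_to_world']); p=np.atleast_2d(p); c=p@T[:3,:3].T+T[:3,3]; q=c@np.array(s['K']).T
    return q[:,:2]/q[:,2:]
E
python3 - <<'E'
from h import *
np.set_printoptions(precision=4,suppress=True)
print(ctrl.get_obs())
a=snap('top','top0.png');b=snap('scene','scene0.png')
print(a['K'],a['cam_to_world'],b['cam_to_world'])
E
```

```text
pics
{'clock': 0.0, 'joint_pos': array([-57.5211,  20.5903,   0.6346,  -0.0202, -70.1351, -16.5046]), 'qvel': array([-0.0454,  0.0827, -0.0318,  0.0084,  0.0063,  0.0397]), 'tau': array([ -0.0023, -58.2719,  29.3039,   6.9971,   0.0067,  -0.0001]), 'tool_pos': array([ 0.1856, -0.6485,  0.2366]), 'orientation': array([ 179.9076,   -0.0076, -164.0326]), 'force': array([-0.5265, -0.487 , -0.0979]), 'moment': array([ 0.0334, -0.0392, -0.0512]), 'opening': 0.08756096691945253}
[[393.4747   0.     321.0642]
 [  0.     393.4747 204.8589]
 [  0.       0.       1.    ]] [[-0.0015 -0.9818  0.1897  0.2366]
 [-0.9997  0.0061  0.0236 -0.0037]
 [-0.0243 -0.1896 -0.9816  1.4267]
 [ 0.      0.      0.      1.    ]] [[ 0.793   0.4114 -0.4494  1.0414]
 [ 0.6092 -0.5415  0.5793 -0.6666]
 [-0.005  -0.7331 -0.6801  0.8708]
 [ 0.      0.      0.      1.    ]]
```

View pics/top0.png

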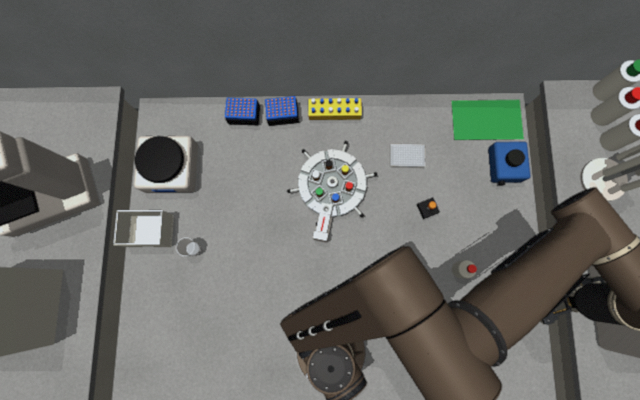

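View pics/scene0.png

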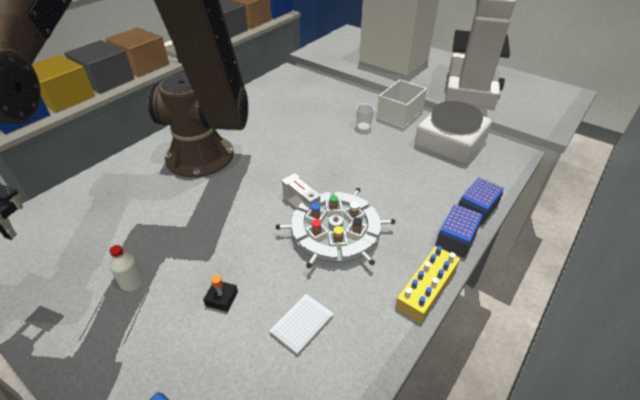

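The top view shows the carousel at about (332,182), the guide arm pointing down to (322,235), the red vial at (349,186) and the pin at (433,204). I'll measure at sub-pixel level.

Run:
```python
from h import *
np.set_printoptions(precision=4,suppress=True)
for nm,(x0,y0,x1,y1) in (('top',(270,130,450,250)),('scene',(190,170,410,320))):
    s=snap(nm); im=s['img']; hsv=cv2.cvtColor(im,cv2.COLOR_RGB2HSV)
    S=s
    def comps(m,z,lab,lo=3,hi=400):
        n,l,st,c=cv2.connectedComponentsWithStats(m.astype(np.uint8))
        for i in range(1,n):
            if lo<=st[i,4]<=hi and x0<c[i,0]<x1 and y0<c[i,1]<y1: print(nm,lab,c[i],st[i,4],at_z(S,c[i],z)[0])
    h,sa,v=[hsv[:,:,i].astype(int) for i in range(3)]
    comps((v<45),.036,'dark')
    comps((sa>150)&(v>100)&((h<4)|(h>174)),.08,'red')
    comps((sa>150)&(v>100)&(h>=6)&(h<18),.08,'orange@.08')
    comps((sa>150)&(v>100)&(h>=22)&(h<36),.08,'yellow')
    comps((sa>120)&(v>60)&(h>=45)&(h<80),.08,'green')
    comps((sa>120)&(v>80)&(h>=100)&(h<125),.08,'blue')
    cv2.imwrite('pics/c_%s.png'%nm,cv2.resize(im[y0:y1,x0:x1],None,fx=4.4 if nm=='top' else 3.6,fy=4.4 if nm=='top' else 3.6,interpolation=cv2.INTER_CUBIC)[:,:,::-1])
```

```text
top dark [302.6667 150.6667] 3 [0.7103 0.0976 0.036 ]
top dark [328.25 163.5 ] 28 [0.66   0.0031 0.036 ]
top dark [375.4 174.2] 5 [ 0.618  -0.1684  0.036 ]
top dark [288.3333 190.6667] 3 [0.5587 0.1486 0.036 ]
top dark [426.1559 209.1022] 186 [ 0.4877 -0.3455  0.036 ]
top dark [361.6 215.2] 5 [ 0.4669 -0.1151  0.036 ]
top dark [403.75 247.25] 4 [ 0.3521 -0.2603  0.036 ]
top red [348.8947 185.3684] 38 [ 0.5661 -0.0693  0.08  ]
top orange@.08 [432.     204.6087] 46 [ 0.4954 -0.3556  0.08  ]
top yellow [344.8125 168.7188] 32 [ 0.6269 -0.0557  0.08  ]
top green [319.0286 191.1714] 35 [0.5459 0.0358 0.08  ]
top blue [335.075 196.8  ] 40 [ 0.5253 -0.0204  0.08  ]
scene dark [219.1703 300.0093] 323 [ 0.5158 -0.3736  0.036 ]
scene dark [223.4444 290.6667] 9 [ 0.5044 -0.3495  0.036 ]
scene red [316.1373 222.8235] 51 [ 0.5694 -0.0704  0.08  ]
scene orange@.08 [216.4681 281.5532] 94 [ 0.5013 -0.3587  0.08  ]
scene yellow [337.8958 230.0417] 48 [ 0.6303 -0.0567  0.08  ]
scene yellow [409.1429 283.9286] 14 [ 0.8585 -0.0946  0.08  ]
scene yellow [405.     308.3333] 3 [ 0.8822 -0.1572  0.08  ]
scene green [333.4444 198.2222] 27 [0.5495 0.0348 0.08  ]
scene blue [314.9815 206.0926] 54 [ 0.5278 -0.0218  0.08  ]
```

View pics/c_top.png

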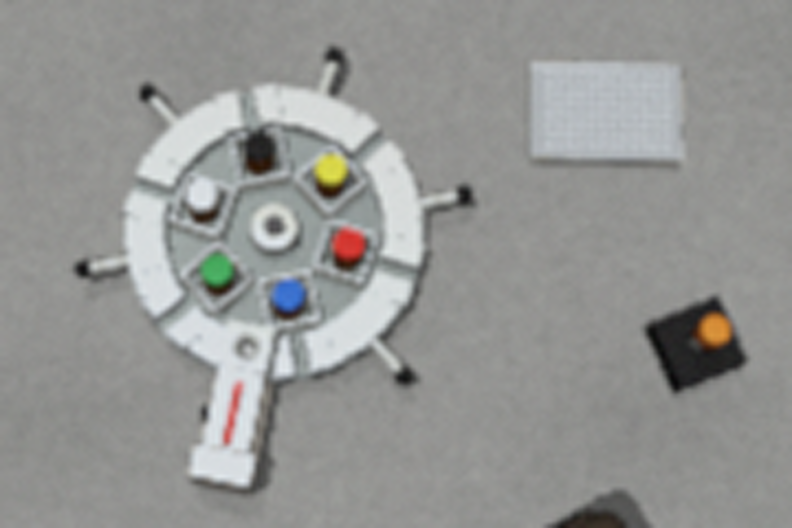

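Run:
```python
from h import *
np.set_printoptions(precision=4,suppress=True)
s=snap('top'); T=np.array([[463,196],[404,377],[83,268],[148,92],[336,55]])/4.4+[270,130]
P=at_z(s,T,.036)[:,:2]
from scipy.optimize import least_squares
f=lambda q:np.r_[[(P[i]-q[:2]-.160*np.array([np.cos(q[2]+k*np.pi/3),np.sin(q[2]+k*np.pi/3)])) for i,k in enumerate((0,-1,3,2,1))]].ravel()
r=least_squares(f,[.59,-.02,np.radians(-80)]); print(r.x[:2],np.degrees(r.x[2]),f(r.x).reshape(-1,2)*1000)
g=at_z(s,np.array([247,346])/4.4+[270,130],.074)[0,:2]; e=at_z(s,np.array([222,486])/4.4+[270,130],.074)[0,:2]
for q in (g,e):
  d=q-r.x[:2]; print(q,np.hypot(*d),np.degrees(np.arctan2(d[1],d[0])))
for c in ([.5661,-.0693],[.6269,-.0557],[.5459,.0358],[.5253,-.0204]):
  d=np.array(c)-r.x[:2]; print(np.hypot(*d),np.degrees(np.arctan2(d[1],d[0])))
b=snap('scene'); print(at_z(b,[[216.5,281.5]],.072), at_z(s,[[432,204.6]],.076))
C=r.x[:2]
print('scene hub-proj',proj(b,[[*C,.046]]))
```

```text
[ 0.5877 -0.0109] -79.3542456148192 [[-0.5539  0.3466]
 [-1.1145 -0.7383]
 [-0.3256  0.3126]
 [ 0.2373  0.6403]
 [ 1.7566 -0.5612]]
[0.4845 0.0111] 0.1054484619190393 167.95952890073798
[0.3733 0.0311] 0.21843232030566748 168.91496574998027
0.062269080288067734 -110.26103233449166
0.05956492470168945 -48.79798948777424
0.06263850593477534 131.8160036459932
0.06308550401742034 -171.32407578654738
[[ 0.4957 -0.3554  0.072 ]] [[ 0.4962 -0.3567  0.076 ]]
scene hub-proj [[334.6622 221.8784]]
```

Run:
```python
from h import *
im=cv2.imread('pics/scene0.png')[175:275,265:405]
cv2.imwrite('pics/c_scene2.png',cv2.resize(im,None,fx=5.6,fy=5.6,interpolation=cv2.INTER_CUBIC))
```

```text
(no output)
```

View pics/c_scene2.png

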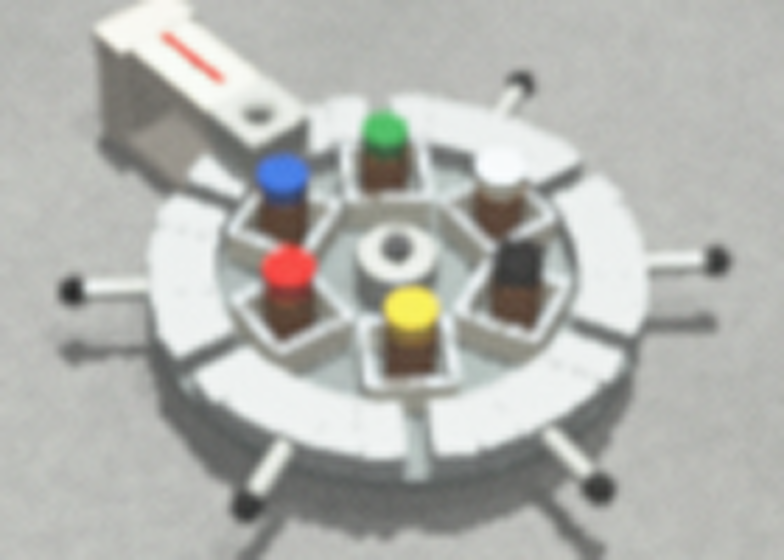

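The view confirms the geometry: the spokes lie at -79.4+60k°, the front is at about 168.5°, and the red vial has to turn about -82°. I'll straddle the spoke at -19.4° with the jaws open 24 mm.

```bash
cat >> h.py <<'E'
C=np.array([.5877,-.0109])
def rel(cmd,tgt):
    "cmd,tgt: (x,y,z [m],yaw deg) tool down -> offset mm (tool axes), roll rad"
    Rm=R.from_euler('xyz',[180,0,cmd[3]],degrees=True).as_matrix()
    o=Rm.T@(np.array(tgt[:3])-cmd[:3])*1000
    return np.round(o,1),round(-np.radians(tgt[3]-cmd[3]),4)
def onspoke(a,r=.138,z=.037,t=0):
    "pose at spoke angle a (deg), t = tangential shift m (+ccw)"
    c,s=np.cos(np.radians(a)),np.sin(np.radians(a))
    return np.array([C[0]+r*c-t*s,C[1]+r*s+t*c,z,a])
def st(): 
    o=ctrl.get_obs(); return {k:np.round(o[k],4).tolist() for k in('clock','tool_pos','orientation','force','opening')}
E
python3 - <<'E'
from h import *
c=(.186,-.649,.238,-164.026)
t=onspoke(-19.35,z=.16); print(t,rel(c,t))
E
```

```text
[  0.71790468  -0.05662463   0.16       -19.35      ] (array([-674.4,  423.1,   78. ]), np.float64(-2.5251))
```

Call:
jog_arm:
  motion:
    - {"offset": [-674.4,423.1,0],"roll": -2.5251,"hand": 24}
    - {"offset": [-674.4,423.1,0],"roll": -2.5251,"hand": 24}
    - {"offset": [-674.4,423.1,0],"roll": -2.5251,"hand": 24}
    - {"offset": [-674.4,423.1,0],"roll": -2.5251,"hand": 24}
    - {"offset": [-674.4,423.1,0],"roll": -2.5251,"hand": 24}
    - {"offset": [-674.4,423.1,0],"roll": -2.5251,"hand": 24}
    - {"offset": [-674.4,423.1,0],"roll": -2.5251,"hand": 24}
    - {"offset": [-674.4,423.1,0],"roll": -2.5251,"hand": 24}
    - {"offset": [-674.4,423.1,0],"roll": -2.5251,"hand": 24}
    - {"offset": [-674.4,423.1,0],"roll": -2.5251,"hand": 24}
    - {"offset": [-674.4,423.1,0],"roll": -2.5251,"hand": 24}
    - {"offset": [-674.4,423.1,0],"roll": -2.5251,"hand": 24}
    - {"offset": [-674.4,423.1,0],"roll": -2.5251,"hand": 24}
    - {"offset": [-674.4,423.1,0],"roll": -2.5251,"hand": 24}
    - {"offset": [-674.4,423.1,0],"roll": -2.5251,"hand": 24}
    - {"offset": [-674.4,423.1,0],"roll": -2.5251,"hand": 24}
    - {"offset": [-674.4,423.1,0],"roll": -2.5251,"hand": 24}
    - {"offset": [-674.4,423.1,78],"roll": -2.5251,"hand": 24}
    - {"offset": [-674.4,423.1,78],"roll": -2.5251,"hand": 24}
    - {"offset": [-674.4,423.1,78],"roll": -2.5251,"hand": 24}

```text
clock: 1.97
tool_pos: [0.7186, -0.0544, 0.1577]
orientation: [-180.0, 0.0, -20.4]
force: [-0.2, -0.8, -0.5]
opening: 0.0241
```

Run:
```python
from h import *
s=snap('wrist','w1.png'); print(st()); 
for i in range(3): cams.snapshot('wrist'); print(st())
print(np.round(s['T_tool_cam'],3), proj(s,[[*onspoke(-19.35,.152)[:2],.036],[*onspoke(-19.35,.126)[:2],.036],[*C,.046]]))
```

```text
{'clock': 2.0167, 'tool_pos': [0.7186, -0.0515, 0.1515], 'orientation': [179.8951, 0.3674, -19.7688], 'force': [2.4999, 0.8497, -4.2089], 'opening': 0.0242}
{'clock': 2.0667, 'tool_pos': [0.717, -0.0534, 0.1531], 'orientation': [179.8299, 0.4235, -20.3663], 'force': [0.0848, 0.1165, -1.0012], 'opening': 0.0236}
{'clock': 2.1167, 'tool_pos': [0.7171, -0.0549, 0.1558], 'orientation': [179.8547, 0.2834, -20.6472], 'force': [0.1887, -0.3068, -0.3537], 'opening': 0.0241}
{'clock': 2.1667, 'tool_pos': [0.7174, -0.056, 0.158], 'orientation': [179.9082, 0.1274, -20.7709], 'force': [0.7197, -0.3932, 0.4259], 'opening': 0.0239}
[[ 0.    -0.95  -0.311  0.086]
 [ 1.     0.    -0.001 -0.   ]
 [ 0.001 -0.311  0.95  -0.146]
 [ 0.     0.     0.     1.   ]] [[321.21973135 182.13444749]
 [321.69163956 212.86684124]
 [323.80602417 347.66870769]]
```

View pics/w1.png

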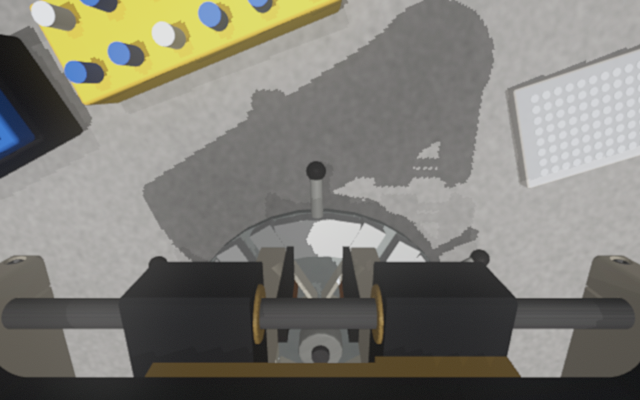

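Run:
```python
from h import *
for i in range(3):
    s=snap('wrist'); g=s['img'].max(2)[140:205,280:350]; m=(g<55).astype(np.uint8)
    n,l,stt,c=cv2.connectedComponentsWithStats(m); 
    for k in range(1,n):
        if stt[k,4]>80: 
            p=at_z(s,c[k]+[280,140],.036)[0]; d=p[:2]-C; print(c[k]+[280,140],stt[k,4],p,np.hypot(*d),np.degrees(np.arctan2(d[1],d[0])))
print(st())
```

```text
[312.66666667 169.33777778] 225 [ 0.74172424 -0.06041069  0.036     ] 0.16178619805211658 -17.819865479744315
[312.21658986 169.69585253] 217 [ 0.74179058 -0.06051493  0.036     ] 0.1618812765027332 -17.84780488832671
[311.94230769 169.99038462] 208 [ 0.74178807 -0.06053904  0.036     ] 0.16188628398867191 -17.85620052117804
{'clock': 2.3167, 'tool_pos': [0.7179, -0.0573, 0.1611], 'orientation': [-179.9569, -0.1052, -20.877], 'force': [0.1404, -0.3345, -0.3306], 'opening': 0.0239}
```

```bash
sed -i 's/^C=.*/C=np.array([.589,-.008])/' h.py
python3 - <<'E'
from h import *
c=(.7179,-.0566,.160,-20.83)
t=onspoke(-19.5); print(t,rel(c,t))
# push plan: cmd angle profile from -19.5
E
```

```text
[  0.71908453  -0.05406535   0.037      -19.5       ] (array([  0.2,  -2.8, 123. ]), np.float64(-0.0232))
```

Call:
jog_arm:
  motion:
    - {"offset": [0.2,-2.8,10],"roll": -0.0232,"hand": 24}
    - {"offset": [0.2,-2.8,25],"roll": -0.0232,"hand": 24}
    - {"offset": [0.2,-2.8,42],"roll": -0.0232,"hand": 24}
    - {"offset": [0.2,-2.8,60],"roll": -0.0232,"hand": 24}
    - {"offset": [0.2,-2.8,78],"roll": -0.0232,"hand": 24}
    - {"offset": [0.2,-2.8,94],"roll": -0.0232,"hand": 24}
    - {"offset": [0.2,-2.8,107],"roll": -0.0232,"hand": 24}
    - {"offset": [0.2,-2.8,116],"roll": -0.0232,"hand": 24}
    - {"offset": [0.2,-2.8,121],"roll": -0.0232,"hand": 24}
    - {"offset": [0.2,-2.8,123],"roll": -0.0232,"hand": 24}
    - {"offset": [0.2,-2.8,123],"roll": -0.0232,"hand": 24}

```text
clock: 3.23
tool_pos: [0.719, -0.0541, 0.0367]
orientation: [-180.0, -0.0, -19.5]
force: [-0.3, 0.4, 0.4]
opening: 0.0235
```

```bash
cat >> h.py <<'E'
def rows(cmd,angs,hand=24,**k):
    for a in angs:
        o,r=rel(cmd,onspoke(a,**k)); print('{"offset": [%.1f, %.1f, %.1f], "roll": %.4f, "hand": %g},'%(*o,r,hand),end=' ')
    print()
E
python3 - <<'E'
from h import *
for i in range(2):
    s=snap('wrist'); g=s['img'].max(2)[60:205,240:400]; m=(g<55).astype(np.uint8)
    n,l,stt,c=cv2.connectedComponentsWithStats(m); 
    for k in range(1,n):
        if stt[k,4]>80: 
            p=at_z(s,c[k]+[240,60],.036)[0]; d=p[:2]-C; print(c[k]+[240,60],stt[k,4],p,np.hypot(*d),np.degrees(np.arctan2(d[1],d[0])))
print(st())
c=onspoke(-19.5)
# gentle start: to contact then accelerate to 1.25deg/row
v=np.r_[.25,.25,.25,.25,.25,.25,.3,.35,.4,.5,.6,.7,.8,.9,1,1.1,1.2,1.25,1.25,1.25]
a=-19.5-np.cumsum(v); print(a[-1]); rows(c,a)
E
```

```text
{'clock': 3.3333, 'tool_pos': [0.7194, -0.054, 0.0375], 'orientation': [-179.9718, -0.0702, -19.447], 'force': [-0.0547, 0.2886, 0.8024], 'opening': 0.024}
-32.6
{"offset": [-0.0, 0.6, 0.0], "roll": 0.0044, "hand": 24}, {"offset": [-0.0, 1.2, 0.0], "roll": 0.0087, "hand": 24}, {"offset": [-0.0, 1.8, 0.0], "roll": 0.0131, "hand": 24}, {"offset": [-0.0, 2.4, 0.0], "roll": 0.0175, "hand": 24}, {"offset": [-0.0, 3.0, 0.0], "roll": 0.0218, "hand": 24}, {"offset": [-0.0, 3.6, 0.0], "roll": 0.0262, "hand": 24}, {"offset": [-0.1, 4.3, 0.0], "roll": 0.0314, "hand": 24}, {"offset": [-0.1, 5.2, 0.0], "roll": 0.0375, "hand": 24}, {"offset": [-0.1, 6.1, 0.0], "roll": 0.0445, "hand": 24}, {"offset": [-0.2, 7.3, 0.0], "roll": 0.0532, "hand": 24}, {"offset": [-0.3, 8.8, 0.0], "roll": 0.0637, "hand": 24}, {"offset": [-0.4, 10.5, 0.0], "roll": 0.0759, "hand": 24}, {"offset": [-0.6, 12.4, 0.0], "roll": 0.0899, "hand": 24}, {"offset": [-0.8, 14.5, 0.0], "roll": 0.1056, "hand": 24}, {"offset": [-1.0, 16.9, 0.0], "roll": 0.1230, "hand": 24}, {"offset": [-1.4, 19.6, 0.0], "roll": 0.1422, "hand": 24}, {"offset": [-1.8, 22.4, 0.0], "roll": 0.1632, "hand": 24}, {"offset": [-2.4, 25.4, 0.0], "roll": 0.1850, "hand": 24}, {"offset": [-2.9, 28.3, 0.0], "roll": 0.2068, "hand": 24}, {"offset": [-3.6, 31.3, 0.0], "roll": 0.2286, "hand": 24},
```

Call:
jog_arm:
  motion:
    - {"offset": [0,1.0,0],"roll": 0.0073,"hand": 24}
    - {"offset": [0,2.4,0],"roll": 0.0175,"hand": 24}
    - {"offset": [0,3.6,0],"roll": 0.0262,"hand": 24}
    - {"offset": [-0.1,4.5,0],"roll": 0.0325,"hand": 24}
    - {"offset": [-0.1,5.2,0],"roll": 0.0375,"hand": 24}
    - {"offset": [-0.1,5.8,0],"roll": 0.042,"hand": 24}
    - {"offset": [-0.2,6.4,0],"roll": 0.0464,"hand": 24}
    - {"offset": [-0.2,7.0,0],"roll": 0.0508,"hand": 24}
    - {"offset": [-0.2,7.6,0],"roll": 0.0552,"hand": 24}
    - {"offset": [-0.3,8.3,0],"roll": 0.0602,"hand": 24}
    - {"offset": [-0.3,9.2,0],"roll": 0.0667,"hand": 24}
    - {"offset": [-0.4,10.5,0],"roll": 0.0759,"hand": 24}
    - {"offset": [-0.6,12.4,0],"roll": 0.0899,"hand": 24}
    - {"offset": [-0.8,14.5,0],"roll": 0.1056,"hand": 24}
    - {"offset": [-1.0,16.9,0],"roll": 0.123,"hand": 24}
    - {"offset": [-1.4,19.6,0],"roll": 0.1422,"hand": 24}
    - {"offset": [-1.8,22.4,0],"roll": 0.1632,"hand": 24}
    - {"offset": [-2.4,25.4,0],"roll": 0.185,"hand": 24}
    - {"offset": [-2.9,28.3,0],"roll": 0.2068,"hand": 24}
    - {"offset": [-3.6,31.3,0],"roll": 0.2286,"hand": 24}

```text
clock: 5.0
tool_pos: [0.7049, -0.0827, 0.0366]
orientation: [-180.0, -0.0, -32.7]
force: [1.5, 2.9, 0.6]
opening: 0.024
```

Run:
```python
from h import *
o=st();print(o)
v=np.r_[1.3,1.4,1.5,1.6,1.7,1.8,1.9,[2.0]*13]
a=-32.6-np.cumsum(v); print(a[-1]); rows(onspoke(-32.6),a)
e=a[-1]
v=np.r_[[2.0]*9,1.9,1.8,1.6,1.4,1.2,1,.8,.6,.4,.2,.1]; b=e-np.cumsum(v); print(b[-1]); rows(onspoke(e),b)
```

```text
{'clock': 5.0, 'tool_pos': [0.7049, -0.0827, 0.0366], 'orientation': [-179.994, -0.0098, -32.688], 'force': [1.5116, 2.9319, 0.613], 'opening': 0.024}
-69.80000000000001
{"offset": [-0.0, 3.1, 0.0], "roll": 0.0227, "hand": 24}, {"offset": [-0.2, 6.5, 0.0], "roll": 0.0471, "hand": 24}, {"offset": [-0.4, 10.1, 0.0], "roll": 0.0733, "hand": 24}, {"offset": [-0.7, 13.9, 0.0], "roll": 0.1012, "hand": 24}, {"offset": [-1.2, 18.0, 0.0], "roll": 0.1309, "hand": 24}, {"offset": [-1.8, 22.3, 0.0], "roll": 0.1623, "hand": 24}, {"offset": [-2.6, 26.8, 0.0], "roll": 0.1955, "hand": 24}, {"offset": [-3.6, 31.5, 0.0], "roll": 0.2304, "hand": 24}, {"offset": [-4.8, 36.2, 0.0], "roll": 0.2653, "hand": 24}, {"offset": [-6.2, 40.8, 0.0], "roll": 0.3002, "hand": 24}, {"offset": [-7.7, 45.4, 0.0], "roll": 0.3351, "hand": 24}, {"offset": [-9.3, 49.9, 0.0], "roll": 0.3700, "hand": 24}, {"offset": [-11.2, 54.4, 0.0], "roll": 0.4049, "hand": 24}, {"offset": [-13.1, 58.8, 0.0], "roll": 0.4398, "hand": 24}, {"offset": [-15.3, 63.1, 0.0], "roll": 0.4747, "hand": 24}, {"offset": [-17.5, 67.3, 0.0], "roll": 0.509
[... 762 characters left out ...]
, 42.6, 0.0], "roll": 0.3142, "hand": 24}, {"offset": [-8.2, 47.0, 0.0], "roll": 0.3473, "hand": 24}, {"offset": [-9.8, 51.0, 0.0], "roll": 0.3787, "hand": 24}, {"offset": [-11.3, 54.6, 0.0], "roll": 0.4067, "hand": 24}, {"offset": [-12.6, 57.7, 0.0], "roll": 0.4311, "hand": 24}, {"offset": [-13.9, 60.3, 0.0], "roll": 0.4520, "hand": 24}, {"offset": [-14.9, 62.4, 0.0], "roll": 0.4695, "hand": 24}, {"offset": [-15.8, 64.1, 0.0], "roll": 0.4835, "hand": 24}, {"offset": [-16.5, 65.4, 0.0], "roll": 0.4939, "hand": 24}, {"offset": [-17.0, 66.3, 0.0], "roll": 0.5009, "hand": 24}, {"offset": [-17.2, 66.7, 0.0], "roll": 0.5044, "hand": 24}, {"offset": [-17.3, 66.9, 0.0], "roll": 0.5061, "hand": 24},
```

Contact force is 3.3 N, as expected.

Call:
jog_arm:
  motion:
    - {"offset": [0,3.1,0],"roll": 0.0227,"hand": 24}
    - {"offset": [-0.2,6.5,0],"roll": 0.0471,"hand": 24}
    - {"offset": [-0.4,10.1,0],"roll": 0.0733,"hand": 24}
    - {"offset": [-0.7,13.9,0],"roll": 0.1012,"hand": 24}
    - {"offset": [-1.2,18.0,0],"roll": 0.1309,"hand": 24}
    - {"offset": [-1.8,22.3,0],"roll": 0.1623,"hand": 24}
    - {"offset": [-2.6,26.8,0],"roll": 0.1955,"hand": 24}
    - {"offset": [-3.6,31.5,0],"roll": 0.2304,"hand": 24}
    - {"offset": [-4.8,36.2,0],"roll": 0.2653,"hand": 24}
    - {"offset": [-6.2,40.8,0],"roll": 0.3002,"hand": 24}
    - {"offset": [-7.7,45.4,0],"roll": 0.3351,"hand": 24}
    - {"offset": [-9.3,49.9,0],"roll": 0.37,"hand": 24}
    - {"offset": [-11.2,54.4,0],"roll": 0.4049,"hand": 24}
    - {"offset": [-13.1,58.8,0],"roll": 0.4398,"hand": 24}
    - {"offset": [-15.3,63.1,0],"roll": 0.4747,"hand": 24}
    - {"offset": [-17.5,67.3,0],"roll": 0.5096,"hand": 24}
    - {"offset": [-20.0,71.5,0],"roll": 0.5445,"hand": 24}
    - {"offset": [-22.5,75.6,0],"roll": 0.5794,"hand": 24}
    - {"offset": [-25.2,79.5,0],"roll": 0.6144,"hand": 24}
    - {"offset": [-28.1,83.4,0],"roll": 0.6493,"hand": 24}

```text
clock: 6.67
tool_pos: [0.6365, -0.1378, 0.0366]
orientation: [-180.0, -0.0, -69.9]
force: [2.2, 4.0, -0.1]
opening: 0.0242
```

Call:
jog_arm:
  motion:
    - {"offset": [-0.1,4.8,0],"roll": 0.0349,"hand": 24}
    - {"offset": [-0.3,9.6,0],"roll": 0.0698,"hand": 24}
    - {"offset": [-0.8,14.4,0],"roll": 0.1047,"hand": 24}
    - {"offset": [-1.3,19.2,0],"roll": 0.1396,"hand": 24}
    - {"offset": [-2.1,24.0,0],"roll": 0.1745,"hand": 24}
    - {"offset": [-3.0,28.7,0],"roll": 0.2094,"hand": 24}
    - {"offset": [-4.1,33.4,0],"roll": 0.2443,"hand": 24}
    - {"offset": [-5.3,38.0,0],"roll": 0.2793,"hand": 24}
    - {"offset": [-6.8,42.6,0],"roll": 0.3142,"hand": 24}
    - {"offset": [-8.2,47.0,0],"roll": 0.3473,"hand": 24}
    - {"offset": [-9.8,51.0,0],"roll": 0.3787,"hand": 24}
    - {"offset": [-11.3,54.6,0],"roll": 0.4067,"hand": 24}
    - {"offset": [-12.6,57.7,0],"roll": 0.4311,"hand": 24}
    - {"offset": [-13.9,60.3,0],"roll": 0.452,"hand": 24}
    - {"offset": [-14.9,62.4,0],"roll": 0.4695,"hand": 24}
    - {"offset": [-15.8,64.1,0],"roll": 0.4835,"hand": 24}
    - {"offset": [-16.5,65.4,0],"roll": 0.4939,"hand": 24}
    - {"offset": [-17.0,66.3,0],"roll": 0.5009,"hand": 24}
    - {"offset": [-17.2,66.7,0],"roll": 0.5044,"hand": 24}
    - {"offset": [-17.3,66.9,0],"roll": 0.5061,"hand": 24}

```text
clock: 8.33
tool_pos: [0.5678, -0.1446, 0.0367]
orientation: [-180.0, -0.0, -98.8]
force: [3.7, 0.0, -0.8]
opening: 0.0242
```

Run:
```python
from h import *
print(st()); a=snap('top','top1.png'); b=snap('scene','scene1.png'); print(st())
A=cv2.resize(a['img'][135:250,280:385],None,fx=4.4,fy=4.4,interpolation=cv2.INTER_CUBIC)
B=cv2.resize(b['img'][175:275,265:345],None,fx=4,fy=4,interpolation=cv2.INTER_CUBIC)
B=cv2.copyMakeBorder(B,0,A.shape[0]-B.shape[0],0,0,cv2.BORDER_CONSTANT)
cv2.imwrite('pics/c1.png',np.hstack([A,B])[:,:,::-1]); print(A.shape)
```

```text
{'clock': 8.3333, 'tool_pos': [0.5678, -0.1446, 0.0367], 'orientation': [-179.9901, -0.01, -98.7628], 'force': [3.6782, 0.005, -0.7928], 'opening': 0.0242}
{'clock': 8.4333, 'tool_pos': [0.5677, -0.1446, 0.0366], 'orientation': [-179.9983, -0.0122, -98.7486], 'force': [4.079, -0.2032, 1.0476], 'opening': 0.0244}
(506, 462, 3)
```

View pics/c1.png

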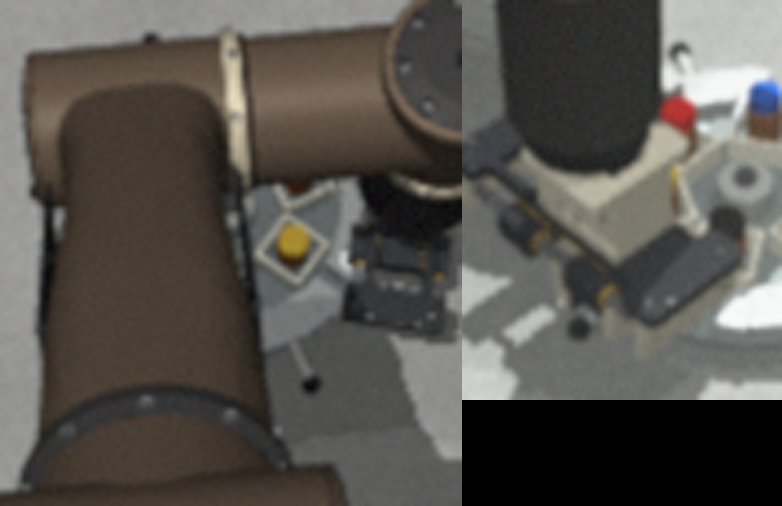

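Run:
```python
from h import *
v=np.array([.1,.3,.5,.6,.6,.5,.4,.3,.2]); a=-98.8-np.cumsum(v); print(a[-1]); rows(onspoke(-98.8),a)
c=onspoke(a[-1]); print(rel(c,onspoke(a[-1]+2.9)))
# then above the pin, head 72mm
up=onspoke(a[-1]+2.9,z=.16)
d=np.degrees(np.arctan2(-.356,.496)); print(d)
for yaw in (-101,-60,-79): print(yaw,rel(up,(.496,-.356,.16,yaw)))
```

```text
-102.3
{"offset": [-0.0, 0.2, 0.0], "roll": 0.0017, "hand": 24}, {"offset": [-0.0, 1.0, 0.0], "roll": 0.0070, "hand": 24}, {"offset": [-0.0, 2.2, 0.0], "roll": 0.0157, "hand": 24}, {"offset": [-0.0, 3.6, 0.0], "roll": 0.0262, "hand": 24}, {"offset": [-0.1, 5.1, 0.0], "roll": 0.0367, "hand": 24}, {"offset": [-0.1, 6.3, 0.0], "roll": 0.0454, "hand": 24}, {"offset": [-0.2, 7.2, 0.0], "roll": 0.0524, "hand": 24}, {"offset": [-0.2, 7.9, 0.0], "roll": 0.0576, "hand": 24}, {"offset": [-0.3, 8.4, 0.0], "roll": 0.0611, "hand": 24}, 
(array([-0.2, -7. , -0. ]), np.float64(-0.0506))
-35.66858947470622
-101 (array([220.5,  34.9,   0. ]), np.float64(0.0279))
-60 (array([220.5,  34.9,   0. ]), np.float64(-0.6877))
-79 (array([220.5,  34.9,   0. ]), np.float64(-0.356))
```

Call:
jog_arm:
  motion:
    - {"offset": [0,0.2,0],"roll": 0.0017,"hand": 24}
    - {"offset": [0,1.0,0],"roll": 0.007,"hand": 24}
    - {"offset": [0,2.2,0],"roll": 0.0157,"hand": 24}
    - {"offset": [0,3.6,0],"roll": 0.0262,"hand": 24}
    - {"offset": [-0.1,5.1,0],"roll": 0.0367,"hand": 24}
    - {"offset": [-0.1,6.3,0],"roll": 0.0454,"hand": 24}
    - {"offset": [-0.2,7.2,0],"roll": 0.0524,"hand": 24}
    - {"offset": [-0.2,7.9,0],"roll": 0.0576,"hand": 24}
    - {"offset": [-0.3,8.4,0],"roll": 0.0611,"hand": 24}
    - {"offset": [-0.3,8.4,0],"roll": 0.0611,"hand": 24}
    - {"offset": [-0.3,6.4,0],"roll": 0.0511,"hand": 24}
    - {"offset": [-0.4,3.5,0],"roll": 0.0311,"hand": 24}
    - {"offset": [-0.4,1.4,0],"roll": 0.0105,"hand": 24}
    - {"offset": [-0.4,1.4,-10],"roll": 0.0105,"hand": 24}
    - {"offset": [-0.4,1.4,-35],"roll": 0.0105,"hand": 24}
    - {"offset": [-0.4,1.4,-65],"roll": 0.0105,"hand": 24}
    - {"offset": [-0.4,1.4,-95],"roll": 0.0105,"hand": 40}
    - {"offset": [-0.4,1.4,-115],"roll": 0.0105,"hand": 60}
    - {"offset": [-0.4,1.4,-123],"roll": 0.0105,"hand": 60}

```text
clock: 10.02
tool_pos: [0.5678, -0.1439, 0.1639]
orientation: [-179.7, 0.0, -99.3]
force: [0.8, -0.5, 0.4]
opening: 0.0386
```

Run:
```python
from h import *
c0=onspoke(-98.8); Rm=R.from_euler('xyz',[180,0,-98.8],degrees=True).as_matrix()
c=np.r_[c0[:3]+Rm@np.array([-.4,1.4,-123])/1000, -98.8-np.degrees(.0105)]; print(c,st())
print(rel(c,(.496,-.356,.16,-11.5)))
```

```text
[  0.56656563  -0.14376605   0.16       -99.40160568] {'clock': 10.0167, 'tool_pos': [0.5678, -0.1439, 0.1639], 'orientation': [-179.7197, 0.0328, -99.3221], 'force': [0.8485, -0.457, 0.3647], 'opening': 0.0386}
(array([220.9,  34.9,   0. ]), np.float64(-1.5342))
```

Call:
jog_arm:
  motion:
    - {"offset": [10,1.5,0],"roll": -0.1,"hand": 60}
    - {"offset": [35,5.5,0],"roll": -0.22,"hand": 60}
    - {"offset": [65,10.3,0],"roll": -0.34,"hand": 60}
    - {"offset": [98,15.5,0],"roll": -0.46,"hand": 60}
    - {"offset": [130,20.5,0],"roll": -0.58,"hand": 60}
    - {"offset": [160,25.3,0],"roll": -0.7,"hand": 60}
    - {"offset": [185,29.2,0],"roll": -0.82,"hand": 60}
    - {"offset": [204,32.2,0],"roll": -0.94,"hand": 60}
    - {"offset": [215,34,0],"roll": -1.06,"hand": 60}
    - {"offset": [219,34.6,0],"roll": -1.18,"hand": 60}
    - {"offset": [220.9,34.9,0],"roll": -1.3,"hand": 60}
    - {"offset": [220.9,34.9,0],"roll": -1.42,"hand": 60}
    - {"offset": [220.9,34.9,0],"roll": -1.5342,"hand": 60}
    - {"offset": [220.9,34.9,0],"roll": -1.5342,"hand": 60}
    - {"offset": [220.9,34.9,0],"roll": -1.5342,"hand": 60}
    - {"offset": [220.9,34.9,0],"roll": -1.5342,"hand": 60}

```text
clock: 11.35
tool_pos: [0.4958, -0.3559, 0.1594]
orientation: [-180.0, 0.0, -11.7]
force: [-0.8, 0.6, -0.9]
opening: 0.0601
```

Run:
```python
from h import *
print(st()); a=snap('top','top2.png'); b=snap('scene','scene2.png'); w=snap('wrist','w2.png'); print(st())
A=cv2.resize(a['img'][135:250,280:380],None,fx=4.4,fy=4.4,interpolation=cv2.INTER_CUBIC)
B=cv2.resize(w['img'],None,fx=.55,fy=.55,interpolation=cv2.INTER_AREA)
B=cv2.copyMakeBorder(B,0,A.shape[0]-B.shape[0],0,0,cv2.BORDER_CONSTANT)
cv2.imwrite('pics/c2.png',np.hstack([A,B])[:,:,::-1]); print(A.shape,proj(w,[[.496,-.356,.084],[.496,-.356,.06]]))
```

```text
{'clock': 11.35, 'tool_pos': [0.4958, -0.3559, 0.1594], 'orientation': [-179.9879, 0.0303, -11.6696], 'force': [-0.8173, 0.6051, -0.8555], 'opening': 0.0601}
{'clock': 11.5, 'tool_pos': [0.496, -0.356, 0.1596], 'orientation': [-179.9956, 0.0069, -11.5532], 'force': [-0.6031, 0.193, 0.8348], 'opening': 0.06}
(506, 440, 3) [[318.42474901 219.86278171]
 [318.40828583 208.23711205]]
```

View pics/c2.png

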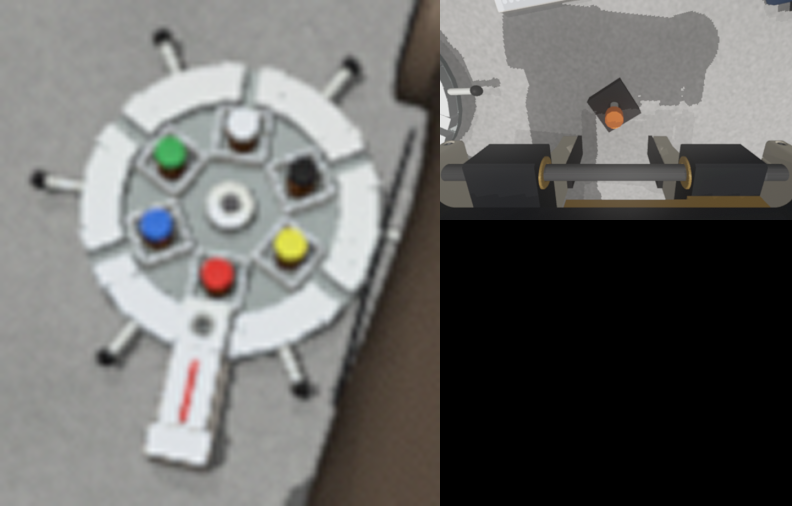

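Run:
```python
from h import *
from scipy.optimize import least_squares
np.set_printoptions(precision=4,suppress=True)
s=snap('top'); T=np.array([[350,69],[162,38],[39,180],[106,357],[302,389]])/4.4+[280,135]
P=at_z(s,T,.036)[:,:2]; K=(0,1,2,3,4)
f=lambda q:np.r_[[(P[i]-q[:2]-.160*np.array([np.cos(q[2]+k*np.pi/3),np.sin(q[2]+k*np.pi/3)])) for i,k in enumerate(K)]].ravel()
r=least_squares(f,[.59,-.02,np.radians(-40)]); print(r.x[:2],np.degrees(r.x[2]),f(r.x).reshape(-1,2)*1000)
g=at_z(s,np.array([202,324])/4.4+[280,135],.074)[0,:2]; e=at_z(s,np.array([179,463])/4.4+[280,135],.06)[0,:2]
for q in (g,e):
  d=q-r.x[:2]; print(q,np.hypot(*d),np.degrees(np.arctan2(d[1],d[0])))
w=snap('wrist'); hsv=cv2.cvtColor(w['img'],cv2.COLOR_RGB2HSV); m=(hsv[...,1]>140)&(hsv[...,2]>90)&(hsv[...,0]>3)&(hsv[...,0]<20); m[245:]=0
ys,xs=np.nonzero(m); print(xs.min(),xs.max(),ys.min(),ys.max(),len(xs),xs.mean(),ys.mean())
# fit pin xy: projected silhouette centroid of head
th=np.linspace(0,2*np.pi,40)
def cen(p):
    pts=np.array([[p[0]+.012*np.cos(t),p[1]+.012*np.sin(t),z] for z in(.06,.084) for t in th]); h=cv2.convexHull(proj(w,pts).astype(np.float32)); M=cv2.moments(h); return np.array([M['m10'],M['m01']])/M['m00']
q=least_squares(lambda p:cen(p)-[xs.mean(),ys.mean()],[.496,-.356],diff_step=1e-4).x; print('pin',q,cen(q)); print(st())
```

```text
[ 0.587  -0.0111] -39.57619327708461 [[-2.1399  0.4278]
 [ 0.1614  0.4213]
 [ 0.4974  0.7956]
 [ 0.9896 -0.1748]
 [ 0.4916 -1.4698]]
[0.4845 0.0119] 0.10498767153890988 167.340794054676
[0.3755 0.0307] 0.21555413351522867 168.8232202471114
300 332 194 233 1066 316.01782363977486 213.49249530956848
pin [ 0.4974 -0.3546] [316.0178 213.4925]
{'clock': 11.6, 'tool_pos': [0.4961, -0.356, 0.1596], 'orientation': [-179.9981, 0.0012, -11.5069], 'force': [0.6508, -0.4759, -0.2427], 'opening': 0.0603}
```

Everything is upright and the plate sits about 2° short, as planned. Next I'll grip the pin, measured at (0.4974, -0.3546) by the wrist camera, which agrees with the top camera to 2 mm.

Run:
```python
from h import *
print(rel((.496,-.356,.16,-11.5),(.4974,-.3546,.066,-11.5)))
print(rel((.4974,-.3546,.18,-11.5),(.428,.025,.18,-11.5)))
```

```text
(array([ 1.1, -1.7, 94. ]), np.float64(-0.0))
(array([-143.7, -358.1,   -0. ]), np.float64(-0.0))
```

Call:
jog_arm:
  motion:
    - {"offset": [1.1,-1.7,10],"roll": 0,"hand": 60}
    - {"offset": [1.1,-1.7,28],"roll": 0,"hand": 55}
    - {"offset": [1.1,-1.7,48],"roll": 0,"hand": 50}
    - {"offset": [1.1,-1.7,66],"roll": 0,"hand": 45}
    - {"offset": [1.1,-1.7,80],"roll": 0,"hand": 40}
    - {"offset": [1.1,-1.7,89],"roll": 0,"hand": 36}
    - {"offset": [1.1,-1.7,93],"roll": 0,"hand": 33}
    - {"offset": [1.1,-1.7,94],"roll": 0,"hand": 31}
    - {"offset": [1.1,-1.7,94],"roll": 0,"hand": 29}
    - {"offset": [1.1,-1.7,94],"roll": 0,"hand": 26}
    - {"offset": [1.1,-1.7,94],"roll": 0,"hand": 22}
    - {"offset": [1.1,-1.7,94],"roll": 0,"hand": 15}
    - {"offset": [1.1,-1.7,94],"roll": 0,"hand": 15}
    - {"offset": [1.1,-1.7,94],"roll": 0,"hand": 15}

```text
clock: 12.77
tool_pos: [0.498, -0.3549, 0.0664]
orientation: [180.0, -0.1, -11.4]
force: [0.4, 1.1, 4.1]
opening: 0.023
```

Call:
jog_arm:
  motion:
    - {"offset": [0,0,-2],"roll": 0,"hand": 15}
    - {"offset": [0,0,-8],"roll": 0,"hand": 15}
    - {"offset": [0,0,-20],"roll": 0,"hand": 15}
    - {"offset": [0,0,-40],"roll": 0,"hand": 15}
    - {"offset": [-8,-20,-62],"roll": 0,"hand": 15}
    - {"offset": [-18,-45,-84],"roll": 0,"hand": 15}
    - {"offset": [-30,-75,-100],"roll": 0,"hand": 15}
    - {"offset": [-43,-107,-110],"roll": 0,"hand": 15}
    - {"offset": [-56,-140,-114],"roll": 0,"hand": 15}
    - {"offset": [-69,-172,-114],"roll": 0,"hand": 15}
    - {"offset": [-82,-204,-114],"roll": 0,"hand": 15}
    - {"offset": [-95,-236,-114],"roll": 0,"hand": 15}
    - {"offset": [-107,-267,-114],"roll": 0,"hand": 15}
    - {"offset": [-118,-295,-114],"roll": 0,"hand": 15}
    - {"offset": [-127,-318,-114],"roll": 0,"hand": 15}
    - {"offset": [-134,-335,-114],"roll": 0,"hand": 15}
    - {"offset": [-139,-347,-114],"roll": 0,"hand": 15}
    - {"offset": [-142.5,-355,-114],"roll": 0,"hand": 15}
    - {"offset": [-143.7,-358.1,-114],"roll": 0,"hand": 15}
    - {"offset": [-143.7,-358.1,-114],"roll": 0,"hand": 15}

```text
clock: 14.43
tool_pos: [0.4276, 0.0252, 0.1797]
orientation: [-180.0, -0.0, -11.4]
force: [0.3, -0.4, -0.5]
opening: 0.0232
```

Run:
```python
from h import *
for i in range(3): cams.snapshot('wrist')
print(st()); w=snap('wrist','w3.png'); print(st())
print(proj(w,[[.486,.014,.074],[*C,.046]]))
cv2.imwrite('pics/c3.png',cv2.resize(w['img'][:300,120:520],None,fx=2,fy=2,interpolation=cv2.INTER_CUBIC)[:,:,::-1])
```

```text
{'clock': 14.5833, 'tool_pos': [0.4277, 0.0243, 0.1795], 'orientation': [179.9889, 0.0131, -11.4912], 'force': [0.7079, -0.1328, -1.4622], 'opening': 0.0234}
{'clock': 14.6333, 'tool_pos': [0.4277, 0.0242, 0.1795], 'orientation': [179.9844, 0.0154, -11.5075], 'force': [0.5697, -0.2855, -0.8225], 'opening': 0.0234}
[[316.25270631 126.94193689]
 [317.77120587 -31.9676633 ]]
```

View pics/c3.png

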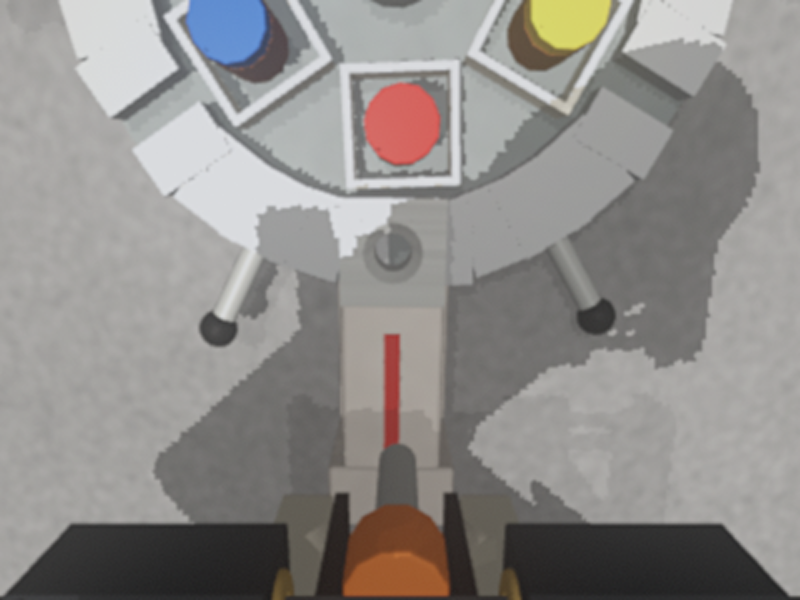

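Run:
```python
from h import *
np.set_printoptions(precision=4,suppress=True)
w=snap('wrist'); o=ctrl.get_obs(); p=o['tool_pos']; print(st())
h=at_z(w,[[316,126]],.074)[0]; print('hole',h)
B=at_z(w,[[229,164],[417.5,158]],.036); print(B)
for b in B: d=b[:2]-C; print(np.hypot(*d),np.degrees(np.arctan2(d[1],d[0])))
d=h[:2]-C; print('front',np.hypot(*d),np.degrees(np.arctan2(d[1],d[0])))
m=(B[0]+B[1])[:2]/2-C; print('mid',np.degrees(np.arctan2(m[1],m[0])))
# C from the balls: centre lies 160*cos30 from midpoint perpendicular
c=(B[1]-B[0])[:2]; n=np.array([-c[1],c[0]])/np.hypot(*c); 
M=(B[0]+B[1])[:2]/2; Cw=M+n*.16*np.cos(np.pi/6); Cw2=M-n*.16*np.cos(np.pi/6); print('C est',Cw,Cw2,np.hypot(*c))
ax=np.array([np.cos(np.radians(-11.5)),np.sin(np.radians(-11.5))])
print('foot far edge proj',proj(w,[[*(p[:2]+.006*ax),p[2]-.061]]),proj(w,[[*p[:2],p[2]-.061]]))
c=(.428,.025,.18,-11.5)
print(rel(c,(h[0],h[1],.18,-11.5)))
```

```text
{'clock': 14.6833, 'tool_pos': [0.4277, 0.0242, 0.1795], 'orientation': [179.9852, 0.0171, -11.5178], 'force': [0.411, 0.7309, -0.3236], 'opening': 0.0228}
hole [0.4867 0.0139 0.074 ]
[[ 0.4666  0.0934  0.036 ]
 [ 0.44   -0.0634  0.036 ]]
0.15891814103025428 140.36360496772176
0.15898172524221793 -159.60899196616296
front 0.10463007355323865 167.9094076614288
mid 170.38392654305306
C est [ 0.5899 -0.0082] [0.3167 0.0382] 0.15901577473951378
foot far edge proj [[318.3902 219.4252]] [[318.3852 228.1564]]
(array([59.7, -0.8, -0. ]), np.float64(-0.0))
```

Call:
jog_arm:
  motion:
    - {"offset": [3,0,0],"roll": 0,"hand": 15}
    - {"offset": [10,-0.2,0],"roll": 0,"hand": 15}
    - {"offset": [20,-0.4,0],"roll": 0,"hand": 15}
    - {"offset": [31,-0.6,0],"roll": 0,"hand": 15}
    - {"offset": [42,-0.8,0],"roll": 0,"hand": 15}
    - {"offset": [51,-1.0,0],"roll": 0,"hand": 15}
    - {"offset": [57,-1.2,0],"roll": 0,"hand": 15}
    - {"offset": [60,-1.2,0],"roll": 0,"hand": 15}
    - {"offset": [60,-1.2,4],"roll": 0,"hand": 15}
    - {"offset": [60,-1.2,12],"roll": 0,"hand": 15}
    - {"offset": [60,-1.2,22],"roll": 0,"hand": 15}
    - {"offset": [60,-1.2,31],"roll": 0,"hand": 15}
    - {"offset": [60,-1.2,37],"roll": 0,"hand": 15}
    - {"offset": [60,-1.2,40],"roll": 0,"hand": 15}
    - {"offset": [60,-1.2,42],"roll": 0,"hand": 15}
    - {"offset": [60,-1.2,44],"roll": 0,"hand": 15}
    - {"offset": [60,-1.2,46],"roll": 0,"hand": 15}

```text
clock: 16.1
tool_pos: [0.487, 0.0142, 0.1336]
orientation: [-180.0, -0.0, -11.4]
force: [0.5, 0.7, -1.0]
opening: 0.0231
```

Run:
```python
from h import *
w=snap('wrist','w4.png'); print(st())
cv2.imwrite('pics/c4.png',cv2.resize(w['img'][120:320,200:440],None,fx=3,fy=3,interpolation=cv2.INTER_CUBIC)[:,:,::-1])
```

```text
{'clock': 16.15, 'tool_pos': [0.4868, 0.0142, 0.1333], 'orientation': [-179.9926, -0.0049, -11.4506], 'force': [0.8497, -0.6486, -1.5639], 'opening': 0.0231}
```

View pics/c4.png

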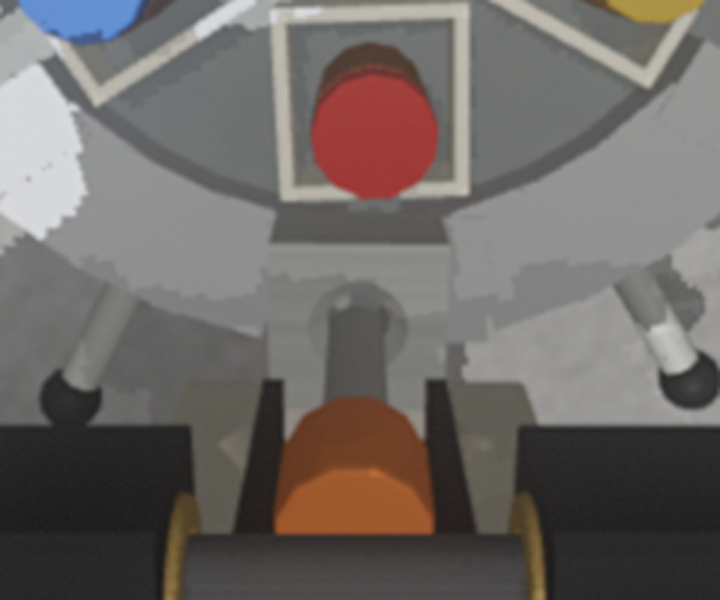

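The pin foot is in the mouth and centred: shank at 357, hole at 359 in crop pixels. Continuing down.

Call:
jog_arm:
  motion:
    - {"offset": [0,0,2],"roll": 0,"hand": 15}
    - {"offset": [0,0,4],"roll": 0,"hand": 15}
    - {"offset": [0,0,7],"roll": 0,"hand": 15}
    - {"offset": [0,0,10],"roll": 0,"hand": 15}
    - {"offset": [0,0,13],"roll": 0,"hand": 15}
    - {"offset": [0,0,16],"roll": 0,"hand": 15}
    - {"offset": [0,0,19],"roll": 0,"hand": 15}
    - {"offset": [0,0,21],"roll": 0,"hand": 15}
    - {"offset": [0,0,22],"roll": 0,"hand": 15}
    - {"offset": [0,0,23],"roll": 0,"hand": 15}
    - {"offset": [0,0,23],"roll": 0,"hand": 15}

```text
clock: 17.07
tool_pos: [0.4867, 0.0141, 0.1104]
orientation: [180.0, 0.0, -11.5]
force: [1.2, -0.2, -2.2]
opening: 0.023
```

Call:
jog_arm:
  motion:
    - {"offset": [0,0,1],"roll": 0,"hand": 15}
    - {"offset": [0,0,2],"roll": 0,"hand": 15}
    - {"offset": [0,0,2],"roll": 0,"hand": 15}
    - {"offset": [0,0,2],"roll": 0,"hand": 24}
    - {"offset": [0,0,2],"roll": 0,"hand": 27}
    - {"offset": [0,0,2],"roll": 0,"hand": 32}
    - {"offset": [0,0,2],"roll": 0,"hand": 38}
    - {"offset": [0,0,2],"roll": 0,"hand": 42}
    - {"offset": [0,0,2],"roll": 0,"hand": 42}
    - {"offset": [0,0,0],"roll": 0,"hand": 42}
    - {"offset": [0,0,-6],"roll": 0,"hand": 42}
    - {"offset": [0,0,-18],"roll": 0,"hand": 42}
    - {"offset": [0,0,-34],"roll": 0,"hand": 42}
    - {"offset": [0,0,-50],"roll": 0,"hand": 42}
    - {"offset": [0,0,-62],"roll": 0,"hand": 42}
    - {"offset": [0,0,-68],"roll": 0,"hand": 42}
    - {"offset": [0,0,-70],"roll": 0,"hand": 42}

```text
clock: 18.48
tool_pos: [0.4874, 0.0143, 0.182]
orientation: [-179.9, -0.1, -11.4]
force: [0.1, 0.3, -1.3]
opening: 0.0422
```

Run:
```python
from h import *
print(st())
# cmd now
Rm=R.from_euler('xyz',[180,0,-11.5],degrees=True).as_matrix()
c=np.r_[np.array([.428,.025,.18])+Rm@np.array([60,-1.2,46+23-70])/1000,-11.5]; print(c)
a=-99.6
for A in (a,): print(onspoke(A,z=.18), rel(c,onspoke(A,z=.18)))
```

```text
{'clock': 18.4833, 'tool_pos': [0.4874, 0.0143, 0.182], 'orientation': [-179.9262, -0.1166, -11.4477], 'force': [0.0607, 0.3162, -1.2754], 'opening': 0.0422}
[  0.48703472   0.01421383   0.181      -11.5       ]
[  0.56598591  -0.14406745   0.18       -99.6       ] (array([108.9, 139.4,   1. ]), np.float64(1.5376))
```

Run:
```python
from h import *
c=np.array([.48703,.01421,.181,-11.5]); t=onspoke(80.4,z=.16); t[3]-=180; print(t,rel(c,t))
```

```text
[  0.61201409   0.12806745   0.16       -99.6       ] (array([  99.8, -136.5,   21. ]), np.float64(1.5376))
```

Call:
jog_arm:
  motion:
    - {"offset": [5,-7,0],"roll": 0.1,"hand": 30}
    - {"offset": [16,-22,0],"roll": 0.22,"hand": 24}
    - {"offset": [30,-41,0],"roll": 0.34,"hand": 24}
    - {"offset": [45,-62,0],"roll": 0.46,"hand": 24}
    - {"offset": [60,-82,0],"roll": 0.58,"hand": 24}
    - {"offset": [74,-101,2],"roll": 0.7,"hand": 24}
    - {"offset": [86,-117,6],"roll": 0.82,"hand": 24}
    - {"offset": [94,-128,10],"roll": 0.94,"hand": 24}
    - {"offset": [98,-134,14],"roll": 1.06,"hand": 24}
    - {"offset": [99.8,-136.5,18],"roll": 1.18,"hand": 24}
    - {"offset": [99.8,-136.5,21],"roll": 1.3,"hand": 24}
    - {"offset": [99.8,-136.5,21],"roll": 1.42,"hand": 24}
    - {"offset": [99.8,-136.5,21],"roll": 1.5376,"hand": 24}
    - {"offset": [99.8,-136.5,21],"roll": 1.5376,"hand": 24}
    - {"offset": [99.8,-136.5,21],"roll": 1.5376,"hand": 24}
    - {"offset": [99.8,-136.5,21],"roll": 1.5376,"hand": 24}

```text
clock: 19.82
tool_pos: [0.6115, 0.128, 0.1592]
orientation: [180.0, -0.0, -99.3]
force: [-0.5, 0.5, 0.8]
opening: 0.0241
```

```bash
cat >> h.py <<'E'
def pinrow(fn=None):
    b=snap('scene',fn); hsv=cv2.cvtColor(b['img'],cv2.COLOR_RGB2HSV); m=(hsv[...,1]>140)&(hsv[...,2]>90)&(hsv[...,0]>3)&(hsv[...,0]<20)
    m[:165]=0;m[240:]=0;m[:,:270]=0;m[:,345:]=0; ys,xs=np.nonzero(m)
    P=[(fz,proj(b,[[.4855,.0125,fz+.067]])[0].round(1).tolist()) for fz in(.046,.030)]
    print('pin px',xs.mean() if len(xs) else None,ys.mean() if len(xs) else None,len(xs),'pred',P); return b
E
python3 - <<'E'
from h import *
print(st()); b=pinrow(); w=snap('wrist'); print(st()); print(proj(w,[[*onspoke(80.4,.16)[:2],.036],[*onspoke(80.4,.13)[:2],.036],[.487,.014,.113]]))
B=cv2.resize(b['img'][160:260,255:405],None,fx=3,fy=3,interpolation=cv2.INTER_CUBIC); W=cv2.resize(w['img'],(450,281),interpolation=cv2.INTER_AREA)
cv2.imwrite('pics/c5.png',np.vstack([B,W])[:,:,::-1])
E
```

```text
{'clock': 19.8167, 'tool_pos': [0.6115, 0.128, 0.1592], 'orientation': [179.9705, -0.0189, -99.3297], 'force': [-0.5091, 0.5385, 0.7983], 'opening': 0.0241}
pin px 310.53125 185.71875 64 pred [(0.046, [310.5, 184.5]), (0.03, [310.6, 188.8])]
{'clock': 19.9167, 'tool_pos': [0.6116, 0.128, 0.1594], 'orientation': [179.9901, -0.0041, -99.4089], 'force': [-0.274, 0.0135, -0.2922], 'opening': 0.0242}
[[318.20958579 222.39782879]
 [318.37882711 187.65613723]
 [536.27546172 -17.95528167]]
```

View pics/c5.png

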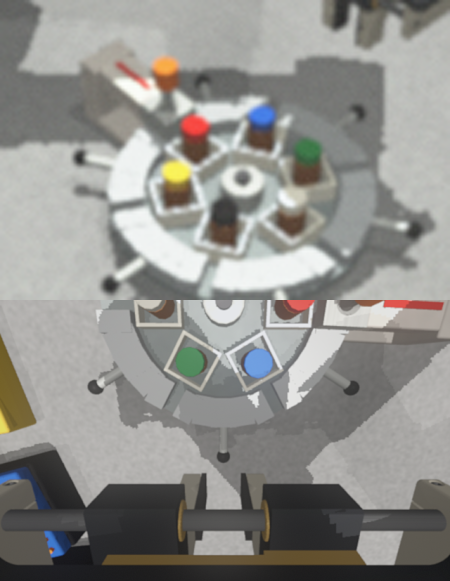

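The pin stands upright on the ring at image row 185.7 (home is predicted about 4 px lower). The spoke is at (317,223), against (318,222) predicted, so I'll descend over it.

Call:
jog_arm:
  motion:
    - {"offset": [0,0,10],"roll": 0,"hand": 24}
    - {"offset": [0,0,25],"roll": 0,"hand": 24}
    - {"offset": [0,0,42],"roll": 0,"hand": 24}
    - {"offset": [0,0,60],"roll": 0,"hand": 24}
    - {"offset": [0,0,78],"roll": 0,"hand": 24}
    - {"offset": [0,0,94],"roll": 0,"hand": 24}
    - {"offset": [0,0,107],"roll": 0,"hand": 24}
    - {"offset": [0,0,116],"roll": 0,"hand": 24}
    - {"offset": [0,0,121],"roll": 0,"hand": 22}
    - {"offset": [0,0,123],"roll": 0,"hand": 20}
    - {"offset": [0,0,123],"roll": 0,"hand": 18}
    - {"offset": [0,0,123],"roll": 0,"hand": 18}
    - {"offset": [0,0,123],"roll": 0,"hand": 18}

```text
clock: 21.0
tool_pos: [0.6122, 0.1283, 0.0374]
orientation: [-179.9, 0.0, -99.5]
force: [0.4, -0.2, -0.0]
opening: 0.0182
```

Run:
```python
from h import *
def t(a): q=onspoke(a); q[3]-=180; return q
c=t(80.4)
for d in (1,2,3,4,5): print(d,rel(c,t(80.4-d)))
pinrow(); print(st())
```

```text
1 (array([ 0. , -2.4, -0. ]), np.float64(0.0175))
2 (array([ 0.1, -4.8, -0. ]), np.float64(0.0349))
3 (array([ 0.2, -7.2, -0. ]), np.float64(0.0524))
4 (array([ 0.3, -9.6, -0. ]), np.float64(0.0698))
5 (array([  0.5, -12. ,  -0. ]), np.float64(0.0873))
pin px 310.2295081967213 185.01639344262296 61 pred [(0.046, [310.5, 184.5]), (0.03, [310.6, 188.8])]
{'clock': 21.05, 'tool_pos': [0.6122, 0.1283, 0.0374], 'orientation': [-179.9299, 0.0507, -99.5389], 'force': [0.2905, -0.3314, -0.4838], 'opening': 0.0182}
```

Call:
jog_arm:
  motion:
    - {"offset": [0,-0.8,0],"roll": 0.006,"hand": 18}
    - {"offset": [0,-1.8,0],"roll": 0.013,"hand": 18}
    - {"offset": [0.1,-2.6,0],"roll": 0.019,"hand": 18}
    - {"offset": [0.1,-3.2,0],"roll": 0.023,"hand": 18}
    - {"offset": [0.1,-3.6,0],"roll": 0.026,"hand": 18}
    - {"offset": [0.1,-4.0,0],"roll": 0.029,"hand": 18}
    - {"offset": [0.1,-4.4,0],"roll": 0.032,"hand": 18}
    - {"offset": [0.1,-4.8,0],"roll": 0.035,"hand": 18}
    - {"offset": [0.1,-5.2,0],"roll": 0.038,"hand": 18}
    - {"offset": [0.1,-5.6,0],"roll": 0.041,"hand": 18}
    - {"offset": [0.1,-6.0,0],"roll": 0.044,"hand": 18}
    - {"offset": [0.2,-6.4,0],"roll": 0.047,"hand": 18}
    - {"offset": [0.2,-6.8,0],"roll": 0.05,"hand": 18}
    - {"offset": [0.2,-7.2,0],"roll": 0.053,"hand": 18}
    - {"offset": [0.2,-7.2,0],"roll": 0.053,"hand": 18}

```text
clock: 22.3
tool_pos: [0.6187, 0.1266, 0.0365]
orientation: [180.0, -0.0, -102.6]
force: [-3.0, 1.0, 1.1]
opening: 0.0184
```

Run:
```python
from h import *
pinrow(); print(st())
```

```text
pin px 310.031746031746 185.26984126984127 63 pred [(0.046, [310.5, 184.5]), (0.03, [310.6, 188.8])]
{'clock': 22.35, 'tool_pos': [0.6187, 0.1266, 0.0365], 'orientation': [179.9899, -0.0063, -102.5968], 'force': [-2.9986, 0.826, 1.6653], 'opening': 0.0179}
```

Call:
jog_arm:
  motion:
    - {"offset": [0,-0.3,0],"roll": 0.002,"hand": 18}
    - {"offset": [0,-0.6,0],"roll": 0.004,"hand": 18}
    - {"offset": [0,-0.9,0],"roll": 0.006,"hand": 18}
    - {"offset": [0,-1.2,0],"roll": 0.009,"hand": 18}
    - {"offset": [0,-1.5,0],"roll": 0.011,"hand": 18}
    - {"offset": [0,-1.8,0],"roll": 0.013,"hand": 18}
    - {"offset": [0,-1.8,0],"roll": 0.013,"hand": 18}

```text
clock: 22.93
tool_pos: [0.6205, 0.1262, 0.0365]
orientation: [180.0, -0.0, -103.3]
force: [-3.6, 0.1, 0.7]
opening: 0.0179
```

Run:
```python
from h import *
pinrow(); print(st())
```

```text
pin px 310.328125 185.921875 64 pred [(0.046, [310.5, 184.5]), (0.03, [310.6, 188.8])]
{'clock': 22.9833, 'tool_pos': [0.6205, 0.1262, 0.0365], 'orientation': [179.9982, -0.0016, -103.3389], 'force': [-3.18, -0.2779, 1.2954], 'opening': 0.018}
```

Call:
jog_arm:
  motion:
    - {"offset": [0,-0.3,0],"roll": 0.002,"hand": 18}
    - {"offset": [0,-0.6,0],"roll": 0.004,"hand": 18}
    - {"offset": [0,-0.9,0],"roll": 0.006,"hand": 18}
    - {"offset": [0,-1.2,0],"roll": 0.009,"hand": 18}
    - {"offset": [0,-1.5,0],"roll": 0.011,"hand": 18}
    - {"offset": [0,-1.5,0],"roll": 0.011,"hand": 18}

```text
clock: 23.48
tool_pos: [0.6221, 0.1259, 0.0366]
orientation: [-180.0, -0.0, -104.0]
force: [-2.9, 0.2, -0.0]
opening: 0.0176
```

Run:
```python
from h import *
pinrow(); print(st())
```

```text
pin px 311.7164179104478 189.3582089552239 67 pred [(0.046, [310.5, 184.5]), (0.03, [310.6, 188.8])]
{'clock': 23.5333, 'tool_pos': [0.622, 0.1259, 0.0365], 'orientation': [-179.9956, -0.0001, -103.9692], 'force': [-3.0783, 0.14, -0.211], 'opening': 0.0176}
```

The pin dropped 4 px, which is the full 16 mm. Backing off and rising.

Call:
jog_arm:
  motion:
    - {"offset": [0,1.5,0],"roll": 0,"hand": 20}
    - {"offset": [0,3.5,0],"roll": 0,"hand": 22}
    - {"offset": [0,4.5,0],"roll": 0,"hand": 24}
    - {"offset": [0,4.5,0],"roll": 0,"hand": 24}
    - {"offset": [0,4.5,-8],"roll": 0,"hand": 24}
    - {"offset": [0,4.5,-25],"roll": 0,"hand": 24}
    - {"offset": [0,4.5,-50],"roll": 0,"hand": 24}
    - {"offset": [0,4.5,-80],"roll": 0,"hand": 24}
    - {"offset": [0,4.5,-110],"roll": 0,"hand": 24}
    - {"offset": [0,4.5,-130],"roll": 0,"hand": 24}
    - {"offset": [0,4.5,-140],"roll": 0,"hand": 24}
    - {"offset": [0,4.5,-140],"roll": 0,"hand": 24}
    - {"offset": [0,4.5,-140],"roll": 0,"hand": 24}

```text
clock: 24.62
tool_pos: [0.6175, 0.1271, 0.1769]
orientation: [-180.0, 0.1, -104.0]
force: [-0.2, -0.0, -0.4]
opening: 0.0241
```

Run:
```python
from h import *
print(st()); b=pinrow('scene9.png'); 
B=cv2.resize(b['img'][150:320,190:405],None,fx=3.5,fy=3.5,interpolation=cv2.INTER_CUBIC)
cv2.imwrite('pics/c9.png',B[:,:,::-1])
```

```text
{'clock': 24.6167, 'tool_pos': [0.6175, 0.1271, 0.1769], 'orientation': [-179.9708, 0.0527, -103.9731], 'force': [-0.2477, -0.0173, -0.3734], 'opening': 0.0241}
pin px 311.57142857142856 189.0952380952381 63 pred [(0.046, [310.5, 184.5]), (0.03, [310.6, 188.8])]
```

View pics/c9.png

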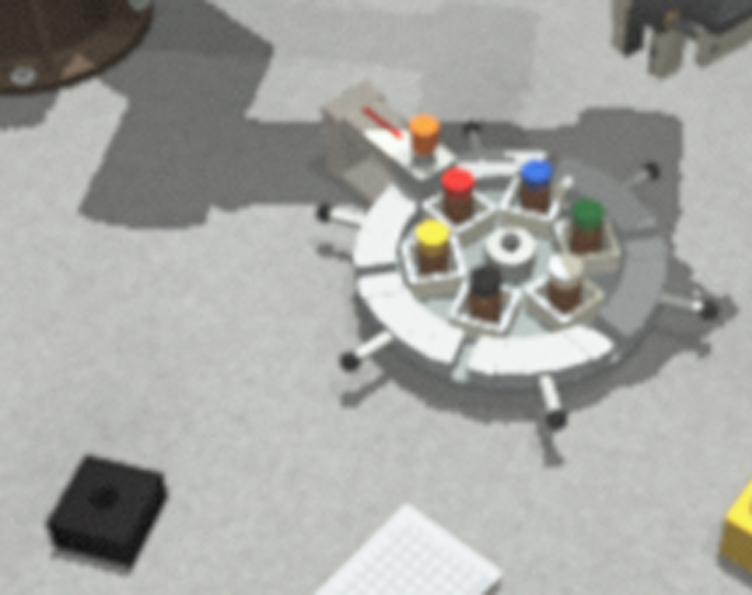

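Scene row 189.1 matches home, but one pixel there is about 4 mm, so I'll confirm the pin depth up close with the wrist camera.

Run:
```python
from h import *
print(rel((.6175,.1271,.177,-104),(.415,.028,.19,-11.5)))
```

```text
(array([145.1, 172.5, -13. ]), np.float64(-1.6144))
```

Call:
jog_arm:
  motion:
    - {"offset": [5,6,-13],"roll": -0.12,"hand": 24}
    - {"offset": [16,19,-13],"roll": -0.24,"hand": 24}
    - {"offset": [32,38,-13],"roll": -0.36,"hand": 24}
    - {"offset": [50,59,-13],"roll": -0.48,"hand": 24}
    - {"offset": [68,81,-13],"roll": -0.6,"hand": 24}
    - {"offset": [86,102,-13],"roll": -0.72,"hand": 24}
    - {"offset": [104,124,-13],"roll": -0.84,"hand": 24}
    - {"offset": [120,143,-13],"roll": -0.96,"hand": 24}
    - {"offset": [132,157,-13],"roll": -1.08,"hand": 24}
    - {"offset": [140,166,-13],"roll": -1.2,"hand": 24}
    - {"offset": [144,171,-13],"roll": -1.32,"hand": 24}
    - {"offset": [145.1,172.5,-13],"roll": -1.44,"hand": 24}
    - {"offset": [145.1,172.5,-13],"roll": -1.56,"hand": 24}
    - {"offset": [145.1,172.5,-13],"roll": -1.6144,"hand": 24}
    - {"offset": [145.1,172.5,-13],"roll": -1.6144,"hand": 24}
    - {"offset": [145.1,172.5,-13],"roll": -1.6144,"hand": 24}

```text
clock: 26.0
tool_pos: [0.4146, 0.0276, 0.1886]
orientation: [179.9, 0.1, -11.6]
force: [-0.3, -0.1, -0.8]
opening: 0.0239
```

Run:
```python
from h import *
for i in range(3): cams.snapshot('wrist')
w=snap('wrist','w9.png'); print(st())
th=np.linspace(0,2*np.pi,60)
hsv=cv2.cvtColor(w['img'],cv2.COLOR_RGB2HSV); m=(hsv[...,1]>140)&(hsv[...,2]>60)&(hsv[...,0]>3)&(hsv[...,0]<20); m[245:]=0
n,l,S,c=cv2.connectedComponentsWithStats(m.astype(np.uint8)); k=1+S[1:,4].argmax(); print('meas',S[k],c[k])
for fz in (.046,.040,.035,.030):
    pts=np.array([[.4862+.012*np.cos(t),.0138+.012*np.sin(t),fz+z] for z in(.055,.079) for t in th]); h=cv2.convexHull(proj(w,pts).astype(np.float32)); M=cv2.moments(h); print(fz,cv2.boundingRect(h),M['m00'],M['m10']/M['m00'],M['m01']/M['m00'])
cv2.imwrite('pics/c10.png',cv2.resize(w['img'][:240,200:440],None,fx=2.5,fy=2.5,interpolation=cv2.INTER_CUBIC)[:,:,::-1])
```

```text
{'clock': 26.2, 'tool_pos': [0.415, 0.0278, 0.1892], 'orientation': [179.9714, 0.0351, -11.5418], 'force': [0.339, -0.46, -0.3221], 'opening': 0.0242}
meas [303  92  31  35 415] [320.56385542 115.90843373]
0.046 (296, 89, 42, 43) 1362.9957562666386 317.32654815723527 110.75505301540277
0.04 (297, 89, 41, 42) 1290.3213714607991 317.34378737873095 110.1265638910324
0.035 (297, 89, 40, 41) 1234.1094033406116 317.3574534397217 109.62798413262726
0.03 (298, 89, 39, 40) 1181.4921355851693 317.3705289465222 109.15071397315863
```

View pics/c10.png

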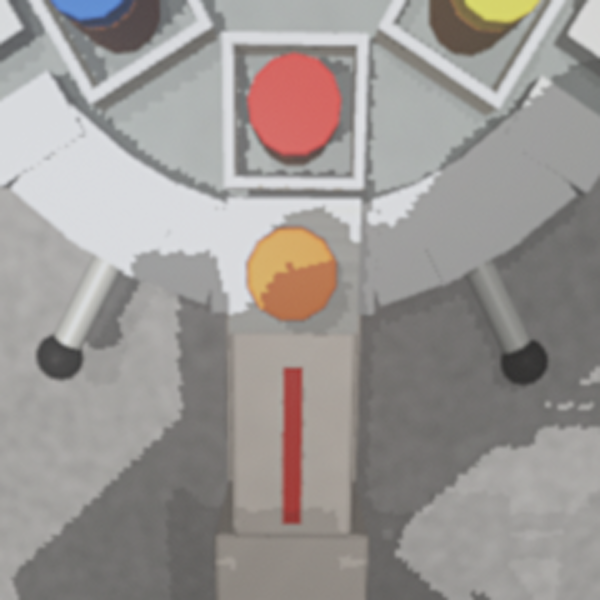

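The head measures 36–38 px across, which fits home (39 predicted) and not resting on the ring (42). The red vial faces front and nothing is touching, so I'm handing in.

```bash
python3 -c "
from h import *
print(st()); print(order.close_job())"
```

```text
{'clock': 26.2, 'tool_pos': [0.415, 0.0278, 0.1892], 'orientation': [179.9714, 0.0351, -11.5418], 'force': [0.339, -0.46, -0.3221], 'opening': 0.0242}
the job is handed in; nothing more can be done
None
```

The job is handed in: the red vial faces front at the pin guide and the pin has dropped into its notch. It took about 26 s of the 72 s allowed.

- **Turning:** I straddled one spoke with the open jaws and turned the plate about 80°, stopping roughly 2° short of the notch. Contact force stayed near 3–5 N at each reading. All six vials were still upright afterwards.
- **Pin:** I took it from its stand, lowered it into the guide's hole and let go with it resting on the ring. I then nudged the opposite spoke at about 3–4 N until it dropped.

**Last checks:**
- **Depth:** in the scene camera the head fell from row 185.4 to 189.1 (home predicted 188.8). Seen from above with the wrist camera, the head is 36–38 px across, which fits home (39 px predicted) rather than resting on the ring (42 px).
- **State at hand-in:** the arm was clear of everything, and the well plate and pin stand, the only other bench items in the last pictures, looked in place.

**Less certain:**
- The pictures only fix the pin's depth to a few millimetres.
- The measured drop was 3.7 px against 4.3 px predicted.
- The head's image centroid disagreed with the prediction by 3–7 px, because my colour mask missed its sunlit part, so I used the head's outline instead.
- I did not push the locked plate afterwards to prove the lock.

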